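# Index the stool seat to the next station

## Robot

A 6-joint arm with a two-finger parallel gripper is mounted at the origin on the work surface. World frame = base frame: x ahead of the robot, y to its left, z up, the work surface at z = 0. Lengths are in m, angles in rad, forces in N, time in s.
With the tool pointing down it reaches from about 0.375 to 0.925 m from the base axis. Payload 5.7 kg.
Tool frame: the origin (TCP) lies midway between the tips of the shut fingers; the grasp point (between the pads) lies 19 mm behind it (robot.grip_depth is the distance from the TCP to the grasp point, in m); z points along the fingers, x is the direction in which the jaws open and shut, and the axes are right-handed (so a half turn about z gives the same grasp; the last joint's range is limited). The gripper opens to 88 mm and grips with 3 to 60 N. Pads are 20 mm wide; open, the fingers measure 115 mm over their backs; the gripper's body (75 mm by 178 mm) begins 61 mm behind the grasp point.
Start: joints at [1.155, 0.359, 1.51, -0, 1.272, -0.115], TCP at [0.178, 0.573, 0.223] pointing down, gripper open.
Joint ranges: [-2.97, 2.97], [-1.01, 2.36], [0.21, 2.38], [-0.96, 4.11], [0.2, 2.71], [-2.98, 2.98]. Speed limits (rad/s): [2.39, 2.39, 3.14, 3.14, 3.14, 3.14].

## Interface

Orientations are given as a rotation vector (axis times angle).
In Python, from rig import robot, read_camera, camera_info, look_for, spot_point gives the robot as it stands.
- The arm moves only by the tool play_rows, never from a script. Its argument "plan" is a list of rows, each an object of numbers: "tx", "ty", "tz": the shift along the tool's x, y, z in cm; "ax", "ay", "az": the turn, a rotation vector about the tool's x, y, z in rad; "grip": the gripper's target within -1 to 1 (fully open at 1, half-way at 0, shut at -1). In form: [{"tx": .., "ty": .., "tz": .., "ax": .., "ay": .., "az": .., "grip": ..}, ...]. A call has 1 to 8 rows; each row shifts and turns the commanded pose from where the row before left it, along the tool's axes as they then stand; what a row does not reach is not made up. A row lasts 1/10 s, in which the tool goes at most 50 mm and 8.59 degrees, less where a joint would pass 70% of its speed; a pose out of reach is approached as far as the arm can. A call with a gripper value outside its range is refused whole. The fingers move at their own pace and stop on an object; the grip force is fixed at half the most. Time passes only in rows, so rows that do not move let the fingers close. It gives the time, the measured TCP pose, the force and the opening at its end, in the units of the state.
- robot.observe(): the state, without advancing time (a new reading comes with each control period).
- read_camera(name): name is "scene" or "top" or "wrist"; returns the picture (384x512x3 uint8, red, green, blue); there is no depth.
- camera_info(name): a dict with "mtx" (3x3 intrinsics, pixels), "eye" and "rotation" of the camera in the world. Camera axes: x right, y down, z forward; pixel columns grow to the right and rows downward; lengths in m; the calibration is good to about 2 mm. A picture is of the moment at which its call begins: read the wrist's pose just before it. camera_info takes no time and is no camera call; for the wrist camera it gives the pose at the moment of the call.
- robot.hand_in(): hands the job in, once; it reports no verdict.
Trained networks look in the newest picture that a camera, given by its name, has taken for a name from the list of things; names that differ only in an ending like _2 or _b are one class to them, and where a whole thing is asked for, a point or a joint stands for the part that bears it (a point fixed in the world has none). Each returns a list of dicts, best first, with "score" (0 to 1); they miss things now and then, are a little off and sometimes report something else, mostly with a low value. They report only what shows in the picture. A call takes as long as a camera call. They do not tell look-alikes from the thing itself.
- look_for(camera, label): "uv" ([column, row] in pixels, amid what is visible of it).
- spot_point(camera, label): "uv" ([column, row] in pixels: a listed point, or the origin of a listed thing).
The state is a dict: "time": time; "qpos": joint angles; "qvel": joint speeds; "effort": joint torques, N m; "eef_pos": TCP position; "orientation": TCP orientation; "wrist_force": force on the tool from outside, world axes, zero at the start; "wrist_torque": the same for the moment, N m; "width": finger opening in m.
Only numpy, scipy, OpenCV 4.12 (cv2) and the standard library are available. Lean on these libraries where they do the work, as an engineer would, in place of code of your own. Each camera call takes 0.05 s, during which the arm holds its last target. There are 200 camera calls.

## Task

The indexing turntable that carries the round stool seat is locked by the spring plunger in its arm. Press the plunger's button in to free it, push the arm round anticlockwise (seen from above) and let the plunger spring up into the next hole, so that the table is locked one station further on, without running past that hole. Leave the seat sitting on the turntable and the other things on the bench where they are.

Things in the scene. Friction and masses are not known exactly. Their poses are not given: they have to be found in the camera images.
- turntable (a joint): Angle of the turntable (faceplate, arm, plunger, handle) about the vertical axis at pivot, rad. 0 = arm in its starting hole; grows anticlockwise seen from above. 8 holes lie 0.785 rad (45 deg) apart, so the next is at +0.785. Bearing friction of about 0.25 N m (2 N at the plunger) holds it where it is left; with the plunger seated it has about 0.011 rad of play either way.
- plunger (a joint): How far the plunger is pressed down, m: 0 up, 0.012 fully in. A spring pushes it up with about 4 N at 0, 10 N at 0.012. Its 14 mm locking head stands in a 17 mm hole of the index plate and is clear of it when pressed more than 0.006. Between holes the head rides under the plate, held about 0.006 down with nothing pressing it; over a hole it springs up to 0 by itself and locks.
- button_top (a point): Centre of the top face of the plunger's button (moves with it): flat, round, black, 30 mm in diameter, 8 mm thick, on a 16 mm steel stem. It faces straight up, 140 mm from the axis, 97 mm above the bench when up, 85 mm when fully in.
- nut_top (a point): Centre of the top of the plunger's steel hexagonal guide nut, right below the button: 34 mm across corners, 60 to 76 mm above the bench, 140 mm from the axis. It stands on the steel arm, which runs out radially from the faceplate to 207 mm from the axis, 30 mm wide, 51 to 60 mm above the bench. Nut, arm and the side of the button may be pushed on. Its x axis points outward along the arm.
- knob_top (a point): Top of the black knob handle near the outer end of the arm: 22 mm in diameter, 32 mm tall, on a thin stem, 195 mm from the axis, top 106 mm above the bench. It turns with the arm and may be pushed on.
- pivot (a point): Point on the turntable's vertical axis at the height of the top of the fixed steel index plate (48 mm above the bench). The fixed base is a grey round casting 340 mm across with four bolted feet; its steel top is 330 mm across, with a 10 mm circular groove of radius 140 mm that widens to a 17 mm hole at each of the 8 stations. Position and yaw of the base vary.
- next_hole (a point): Centre of the hole that the plunger must go to, on top of the index plate, 48 mm above the bench, 140 mm from pivot (fixed). It is the neighbouring hole anticlockwise, seen from above, from the one in which the plunger starts.
- seat_mid (a point): Centre of the stool seat, half-way up: a plain pale wooden disc 200 mm in diameter and 28 mm thick with a central hole and four dark leg sockets, 64 to 92 mm above the bench, centred on the axis. It sits loose on the turntable's 190 mm aluminium faceplate over a centre spigot and rides round with it by friction.
- sanding_block: Cork sanding block 112 x 64 x 34 mm lying on the bench beside the turntable; origin at the centre of its underside. Leave alone.
- tape_roll: Roll of paper tape lying flat, 100 mm across, 24 mm high; origin at the centre of its underside. Leave alone.
- try_square: Try square lying flat: wooden stock 100 x 22 x 16 mm, steel blade 150 mm long; origin under the middle of the stock. Leave alone.
- glue_bottle: White glue bottle standing, 60 mm across, 170 mm tall; origin at the centre of its foot. Leave alone.
- mallet: Wooden mallet lying down, 280 mm long, head 60 x 115 x 60 mm; origin on the bench under the handle. Leave alone.
- brush_jar: Glass jar standing, 72 mm across, 95 mm tall; origin at the centre of its foot. Leave alone.
- stool_leg: Square wooden stool leg lying on the bench, 325 mm long with its tenon, 34 mm thick; origin on the bench under its middle. Leave alone.
Things that resemble listed ones, but are neither listed nor needed, are in the scene too. Leave any pink look-alike of the part that bears seat_mid alone.

How it is judged:
On the way, in this order (a step that is already met when the one before it is completed fails the run):
1. the plunger is pressed in while the arm is still at its starting hole (value of joint plunger above 0.005 m and value of joint turntable between -0.06 and 0.1 rad), for 0.05 s.
2. the arm is on its way between the two holes (value of joint turntable between 0.2 and 0.7 rad), for 0.05 s.
At the end, for the whole second after the job is handed in: The turntable stands still one hole (0.785 rad, within 0.03 rad) anticlockwise of where it began, the plunger is up (less than 2 mm pressed) in that hole, and the seat still lies on the faceplate, centred within 6 mm and turned with it within 0.15 rad (value of joint turntable between 0.7554 and 0.8154 rad and value of joint plunger below 0.002 m and velocity of joint turntable between -0.02 and 0.02 rad/s and horizontal distance between button_top and next_hole below 0.006 m and horizontal distance between seat_mid and pivot below 0.006 m and height (world z) of seat_mid between 0.073 and 0.083 m and angle between the x axis of seat_mid and the x axis of button_top, either way round below 0.15 rad); the robot touches nothing.
It fails at once if the arm is run more than 0.1 rad past the next hole (value of joint turntable above 0.8854 rad).
It fails at once if the arm is turned clockwise, the wrong way, by more than 0.1 rad (value of joint turntable below -0.1 rad).
It fails at once if the seat is lifted off the faceplate by more than 10 mm (height (world z) of seat_mid above 0.088 m).
It fails at once if another loose thing on the bench (sanding block, tape, try square, glue bottle, mallet, jar, stool leg) is moved or lifted by more than 20 mm (distance of any of sanding_block, tape_roll, try_square, glue_bottle, mallet, brush_jar, stool_leg from where it was at the start of the episode above 0.02 m).
It also fails if it takes over 40 s, if anything falls off the work surface, if the arm or the gripper's body presses on something with over 40 N, if the wrist force passes 120 N, or if a joint passes its speed limit or range.

## Working session

There is one attempt and no reset: what is moved stays moved. The work goes in short steps, Python scripts to look and compute and a tool call to move; the robot and the scene stay as the last step left them, time stands still between calls to the robot, and variables do not carry over. Pictures are saved under pics/ and viewed, about 8 in all and at most 12, crops included, and the job is handed in when it is done.

Besides the shell and the picture viewer there is one more tool, called after "Call:" as name([rows], argument=value, ...), one row to a line, values as JSON. play_rows: Moves the arm, as the interface text tells. Its arguments: {"type":"object","properties":{"plan":{"type":"array"}},"required":["plan"]}

```bash
mkdir -p pics; cat > h.py <<'E'
import numpy as np, cv2
from rig import robot, read_camera, camera_info, look_for, spot_point
def ray(name,uv,info=None):
    c=info or camera_info(name); K=np.array(c["mtx"]);R=np.array(c["rotation"])
    d=R@np.linalg.inv(K)@np.array([uv[0],uv[1],1.]); return np.array(c["eye"]),d/np.linalg.norm(d)
def atz(name,uv,z,info=None):
    e,d=ray(name,uv,info); return e+d*(z-e[2])/d[2]
def tri(rs):
    A=sum(np.eye(3)-np.outer(d,d) for e,d in rs); b=sum((np.eye(3)-np.outer(d,d))@e for e,d in rs)
    return np.linalg.solve(A,b)
def proj(name,p):
    c=camera_info(name);q=np.array(c["mtx"])@np.array(c["rotation"]).T@(np.array(p)-c["eye"]);return q[:2]/q[2]
E
python3 - <<'E'
from h import *
np.set_printoptions(precision=3,suppress=True)
o=robot.observe();print(o["time"],o["eef_pos"],o["orientation"])
Z=dict(button_top=.097,nut_top=.076,knob_top=.106,pivot=.048,next_hole=.048,seat_mid=.078)
P={}
for n in("scene","top"):
    im=read_camera(n);cv2.imwrite(f"pics/{n}0.png",cv2.resize(im[:,:,::-1],(800,600)))
    for k in Z:
        for s in spot_point(n,k)[:2]:
            print(n,k,np.round(s["uv"],1),round(s["score"],2),atz(n,s["uv"],Z[k])); P.setdefault(k,{}).setdefault(n,s["uv"])
for k in P:
    if len(P[k])==2: print(k,tri([ray(n,P[k][n]) for n in P[k]]))
E
```

```text
0.0 [0.177 0.572 0.222] [ 2.528  1.863 -0.002]Traceback (most recent call last):
  File "<stdin>", line 10, in <module>
  File "h.py", line 7, in atz
    e,d=ray(name,uv,info); return e+d*(z-e[2])/d[2]
                                               ~^^^
IndexError: invalid index to scalar variable.
```

```bash
sed -i 's/np.array(c\["rotation"\])/rot(c["rotation"])/' h.py; cat >> h.py <<'E'
def rot(r):
    r=np.array(r,float); return cv2.Rodrigues(r)[0] if r.size==3 else r
np.set_printoptions(precision=3,suppress=True)
E
python3 - <<'E'
from h import *
print(camera_info("top"))
Z=dict(button_top=.097,nut_top=.076,knob_top=.106,pivot=.048,next_hole=.048,seat_mid=.078)
P={}
for n in("scene","top"):
    im=read_camera(n);cv2.imwrite(f"pics/{n}0.png",cv2.resize(im[:,:,::-1],(800,600)))
    for k in Z:
        for s in spot_point(n,k)[:2]:
            print(n,k,np.round(s["uv"],1),round(s["score"],2),atz(n,s["uv"],Z[k])); P.setdefault(k,{}).setdefault(n,s["uv"])
for k in P:
    if len(P[k])==2: print(k,tri([ray(n,P[k][n]) for n in P[k]]))
E
```

```text
{'mtx': array([[397.215,   0.   , 259.295],
       [  0.   , 397.215, 193.878],
       [  0.   ,   0.   ,   1.   ]]), 'eye': array([0.354, 0.002, 1.392]), 'rotation': array([-2.169,  2.129, -0.184])}
scene button_top [148.2 207. ] 0.57 [ 0.428 -0.394  0.097]
scene button_top [285.4 179.3] 0.39 [0.545 0.084 0.097]
scene knob_top [278.7 169. ] 0.64 [0.499 0.081 0.106]
scene pivot [300.4 219.7] 0.81 [0.691 0.066 0.048]
scene pivot [286.  179.6] 0.42 [0.52  0.103 0.048]
scene next_hole [265.6 204.7] 0.71 [ 0.581 -0.015  0.048]
scene seat_mid [187.9 286.8] 0.74 [ 0.748 -0.382  0.078]
scene seat_mid [220.1 164.6] 0.64 [ 0.366 -0.094  0.078]
top button_top [227.8 194.9] 0.41 [0.55  0.086 0.097]
top nut_top [233.2 196.8] 0.63 [0.547 0.069 0.076]
top nut_top [258.9 188.5] 0.32 [ 0.577 -0.016  0.076]
top knob_top [230.6 208.2] 0.63 [0.505 0.075 0.106]
top pivot [235.  157.8] 0.66 [0.688 0.068 0.048]
top pivot [234.7 153.5] 0.35 [0.703 0.07  0.048]
top next_hole [258.7 185.6] 0.78 [ 0.592 -0.016  0.048]
top seat_mid [275.6 262.8] 0.91 [ 0.332 -0.075  0.078]
top seat_mid [360.7 153.8] 0.9 [ 0.704 -0.362  0.078]
button_top [ 0.533 -0.162  0.304]
knob_top [0.504 0.076 0.116]
pivot [0.689 0.068 0.043]
next_hole [ 0.588 -0.017  0.062]
seat_mid [ 0.288 -0.254 -1.181]
```

View pics/top0.png

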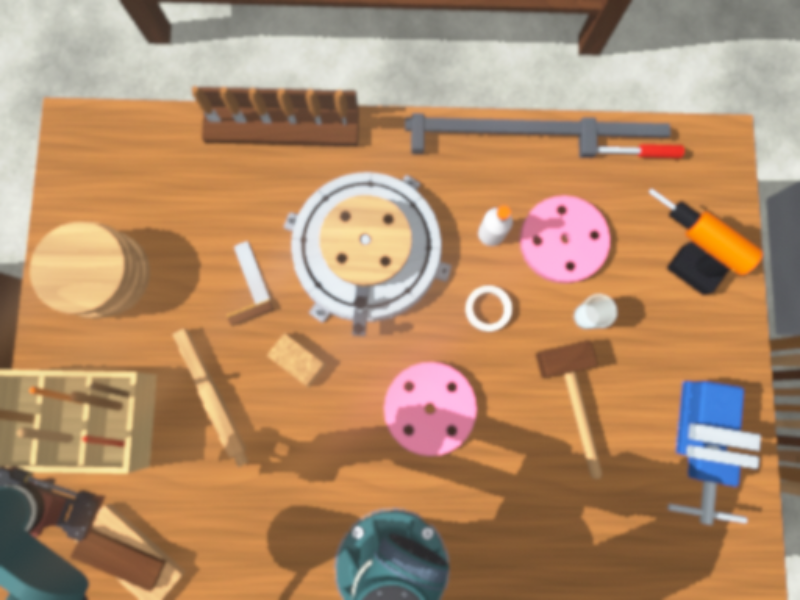

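View pics/scene0.png

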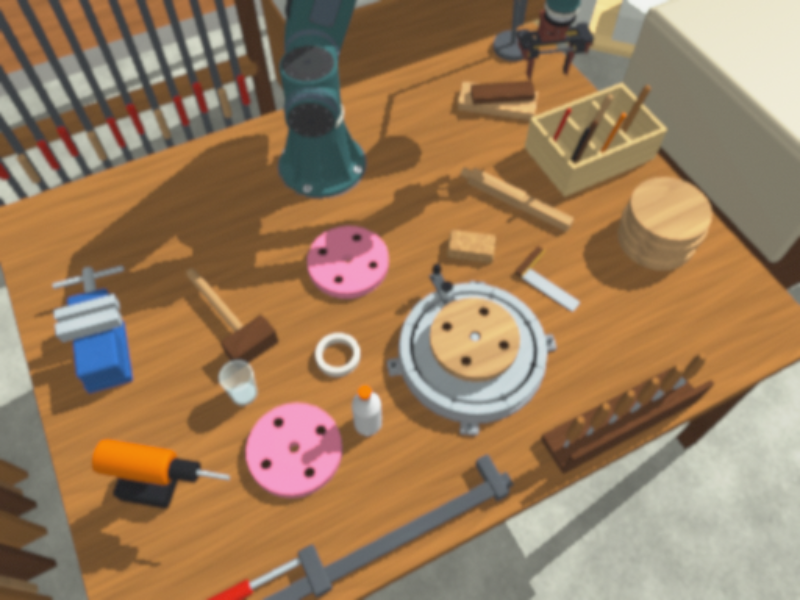

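The top and scene views agree. The seat and turntable pivot are at about (0.689, 0.068), and the arm points toward the robot with its knob near (0.50, 0.076). The next hole is near (0.59, -0.016), towards -y. I'm leaving the pink discs alone. Next I turn the tool so its x lies along world y, shut the fingers and go over the button for a closer look.

Call:
play_rows([
  {"az": -0.149,"grip": -1},
  {"az": -0.149,"grip": -1},
  {"tx": -4.0,"ty": 2.6,"grip": -1},
  {"tx": -4.0,"ty": 2.6,"grip": -1},
  {"tx": -4.0,"ty": 2.6,"grip": -1},
  {"tx": -4.0,"ty": 2.6,"grip": -1},
  {"tx": -4.0,"ty": 2.6,"grip": -1},
  {"tx": -4.0,"ty": 2.6,"grip": -1},
])

```text
invalid input
```

Call:
play_rows([
  {"tx": -4.0,"ty": 2.6,"grip": -1},
  {"tx": -4.0,"ty": 2.6,"grip": -1},
  {"tx": -4.0,"ty": 2.6,"grip": -1},
  {"tx": -4.0,"ty": 2.6,"grip": -1},
  {"tx": -4.0,"ty": 2.6,"grip": -1},
  {"tx": -4.0,"ty": 2.6,"grip": -1},
  {"grip": -1},
  {"grip": -1},
])

```text
invalid input
```

```bash
cat > look.py <<'E'
from h import *
import sys
o=robot.observe();print(o["time"],o["eef_pos"],o["orientation"],o["wrist_force"])
c=camera_info("wrist");print(c["eye"])
im=read_camera("wrist");cv2.imwrite(f"pics/{sys.argv[1]}.png",cv2.resize(im[:,:,::-1],(800,600)))
for k,z in dict(button_top=.097,nut_top=.076,knob_top=.106,pivot=.048,next_hole=.048,seat_mid=.078).items():
    for s in spot_point("wrist",k)[:2]: print(k,np.round(s["uv"],1),round(s["score"],2),atz("wrist",s["uv"],z,c))
E
python3 look.py w1
```

```text
0.8 [0.178 0.573 0.223] [ 2.529  1.864 -0.   ] [0.237 0.707 0.479]
[0.114 0.594 0.385]
```

View pics/w1.png

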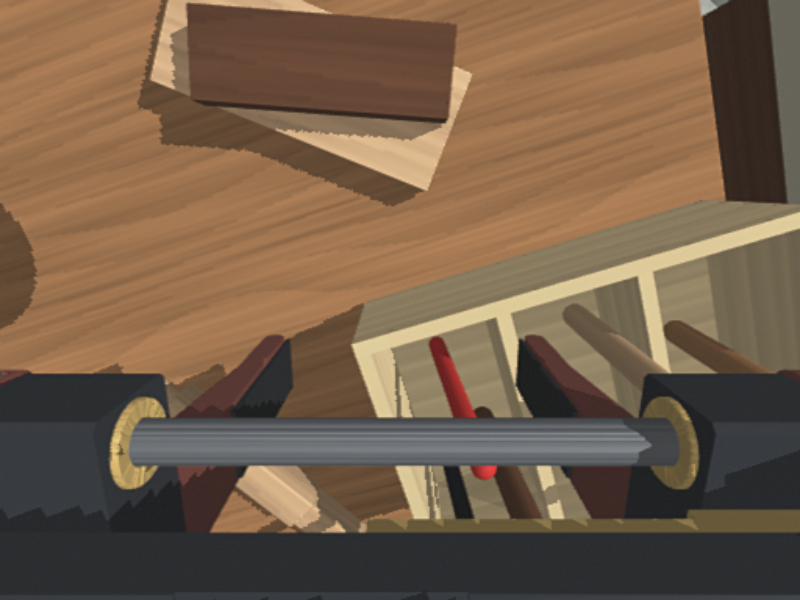

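The view shows the tool box, still at the start pose: both calls were refused, probably because every key is needed in each row.

Call:
play_rows([
  {"tx": 0,"ty": 0,"tz": 0,"ax": 0,"ay": 0,"az": -0.149,"grip": -1},
  {"tx": 0,"ty": 0,"tz": 0,"ax": 0,"ay": 0,"az": -0.149,"grip": -1},
  {"tx": -4,"ty": 2.8,"tz": 0,"ax": 0,"ay": 0,"az": 0,"grip": -1},
  {"tx": -4,"ty": 2.8,"tz": 0,"ax": 0,"ay": 0,"az": 0,"grip": -1},
  {"tx": -4,"ty": 2.8,"tz": 0,"ax": 0,"ay": 0,"az": 0,"grip": -1},
  {"tx": -4,"ty": 2.8,"tz": 0,"ax": 0,"ay": 0,"az": 0,"grip": -1},
  {"tx": -4,"ty": 2.8,"tz": 0,"ax": 0,"ay": 0,"az": 0,"grip": -1},
  {"tx": -4,"ty": 2.8,"tz": 0,"ax": 0,"ay": 0,"az": 0,"grip": -1},
])

```text
time: 1.95
eef_pos: [0.3459, 0.331, 0.2229]
orientation: [2.224, 2.219, 0.001]
wrist_force: [0.7, -0.6, -0.3]
width: 0.0274
```

Call:
play_rows([
  {"tx": -4,"ty": 2.8,"tz": 0,"ax": 0,"ay": 0,"az": 0,"grip": -1},
  {"tx": -4,"ty": 2.8,"tz": 0,"ax": 0,"ay": 0,"az": 0,"grip": -1},
  {"tx": -4,"ty": 2.8,"tz": 0,"ax": 0,"ay": 0,"az": 0,"grip": -1},
  {"tx": -4,"ty": 2.8,"tz": 0,"ax": 0,"ay": 0,"az": 0,"grip": -1},
  {"tx": -4,"ty": 2.8,"tz": 0,"ax": 0,"ay": 0,"az": 0,"grip": -1},
  {"tx": -4,"ty": 2.8,"tz": 0,"ax": 0,"ay": 0,"az": 0,"grip": -1},
  {"tx": 0,"ty": 2.8,"tz": 0,"ax": 0,"ay": 0,"az": 0,"grip": -1},
  {"tx": 0,"ty": 2.8,"tz": 0,"ax": 0,"ay": 0,"az": 0,"grip": -1},
])

```text
time: 2.75
eef_pos: [0.5696, 0.0901, 0.2228]
orientation: [2.228, 2.215, 0.0]
wrist_force: [0.4, 0.4, 0.1]
width: 0.0005
```

```bash
python3 look.py w2
```

```text
2.75 [0.57  0.09  0.223] [2.228 2.215 0.   ] [0.401 0.438 0.126]
[0.503 0.091 0.385]
button_top [245.4 172.5] 0.64 [0.557 0.078 0.097]
button_top [165.7 193.2] 0.46 [ 0.578 -0.006  0.097]
nut_top [248.5 169.4] 0.74 [0.557 0.08  0.076]
knob_top [248.5 114.7] 0.59 [0.499 0.082 0.106]
next_hole [166.5 193.2] 0.88 [ 0.591 -0.021  0.048]
next_hole [250.5 117.6] 0.41 [0.502 0.082 0.048]
```

View pics/w2.png

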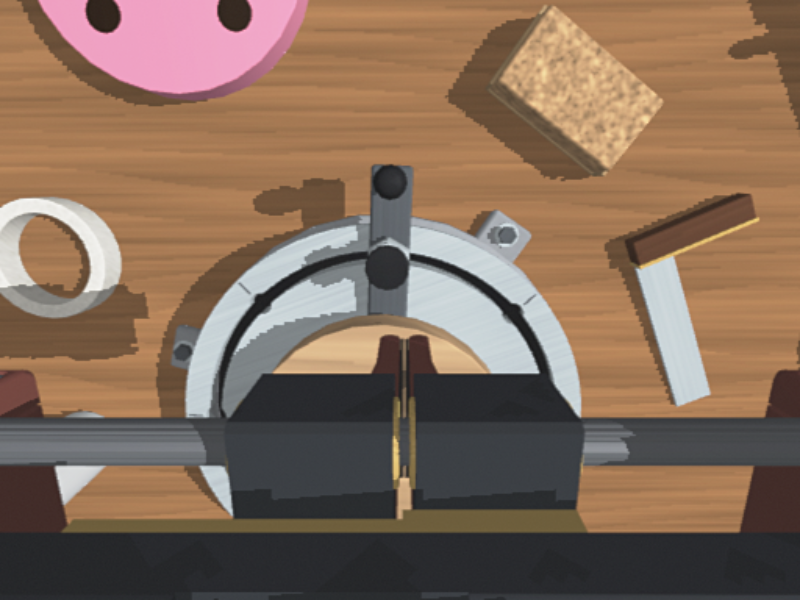

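The wrist view is clear: button at (387,267), knob at (390,182) and next hole at (263,304) in view pixels. That puts the button at about (0.555, 0.079), the pivot at about (0.695, 0.070) and the arm at about 176.4°. The button-to-hole chord comes to 0.106 against 0.107 expected, and the knob radius to 0.196 against 0.195. I go down onto the button.

Call:
play_rows([
  {"tx": -1.1,"ty": -1.45,"tz": 2,"ax": 0,"ay": 0,"az": 0,"grip": -1},
  {"tx": 0,"ty": 0,"tz": 4,"ax": 0,"ay": 0,"az": 0,"grip": -1},
  {"tx": 0,"ty": 0,"tz": 3,"ax": 0,"ay": 0,"az": 0,"grip": -1},
  {"tx": 0,"ty": 0,"tz": 2,"ax": 0,"ay": 0,"az": 0,"grip": -1},
  {"tx": 0,"ty": 0,"tz": 0.8,"ax": 0,"ay": 0,"az": 0,"grip": -1},
  {"tx": 0,"ty": 0,"tz": 0,"ax": 0,"ay": 0,"az": 0,"grip": -1},
])

```text
time: 3.7
eef_pos: [0.5526, 0.0812, 0.1041]
orientation: [-2.223, -2.218, 0.003]
wrist_force: [1.1, -0.7, -1.1]
width: 0.0003
```

```bash
python3 look.py w3
```

```text
3.7 [0.553 0.081 0.104] [-2.223 -2.218  0.003] [ 1.138 -0.689 -1.128]
[0.486 0.082 0.266]
nut_top [258.7 219.3] 0.77 [0.555 0.082 0.076]
knob_top [259.7 147.3] 0.98 [0.501 0.083 0.106]
next_hole [131.6 249.5] 0.81 [ 0.591 -0.023  0.048]
```

View pics/w3.png

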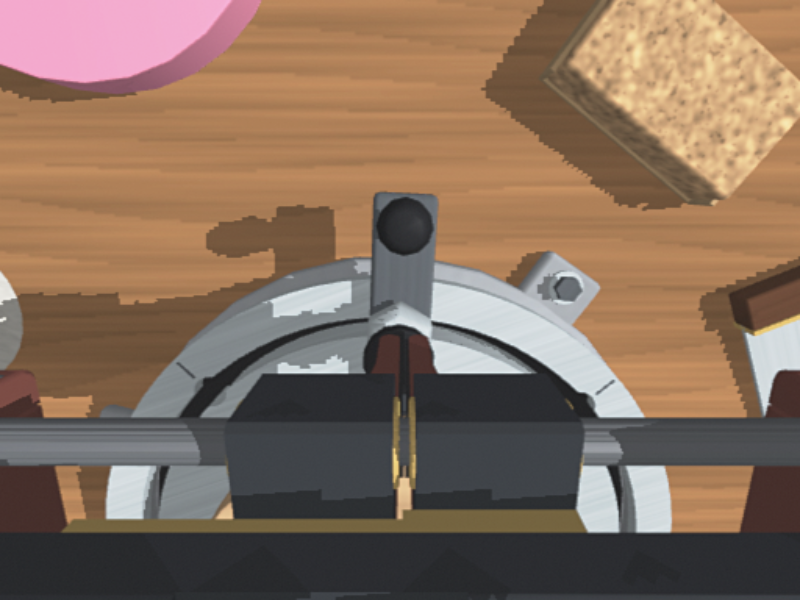

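The fingers are centred over the button: finger centre at column 404, button at about 399. I press in steps and watch the force.

Call:
play_rows([
  {"tx": 0,"ty": 0,"tz": 0.5,"ax": 0,"ay": 0,"az": 0,"grip": -1},
  {"tx": 0,"ty": 0,"tz": 0.5,"ax": 0,"ay": 0,"az": 0,"grip": -1},
  {"tx": 0,"ty": 0,"tz": 0.4,"ax": 0,"ay": 0,"az": 0,"grip": -1},
  {"tx": 0,"ty": 0,"tz": 0.2,"ax": 0,"ay": 0,"az": 0,"grip": -1},
  {"tx": 0,"ty": 0,"tz": 0,"ax": 0,"ay": 0,"az": 0,"grip": -1},
  {"tx": 0,"ty": 0,"tz": 0,"ax": 0,"ay": 0,"az": 0,"grip": -1},
])

```text
time: 4.65
eef_pos: [0.5545, 0.081, 0.089]
orientation: [2.224, 2.218, 0.001]
wrist_force: [-0.6, 0.7, 7.1]
width: 0.0005
```

Call:
play_rows([
  {"tx": 0,"ty": 0,"tz": 0.3,"ax": 0,"ay": 0,"az": 0,"grip": -1},
  {"tx": 0,"ty": 0,"tz": 0.2,"ax": 0,"ay": 0,"az": 0,"grip": -1},
  {"tx": 0,"ty": 0,"tz": 0,"ax": 0,"ay": 0,"az": 0,"grip": -1},
])

```text
time: 4.95
eef_pos: [0.5546, 0.081, 0.0852]
orientation: [2.224, 2.218, 0.002]
wrist_force: [-3.5, -0.6, 17.5]
width: 0.0
```

Call:
play_rows([
  {"tx": 0,"ty": 0,"tz": 0.1,"ax": 0,"ay": 0,"az": 0,"grip": -1},
  {"tx": -0.7,"ty": -0.02,"tz": 0,"ax": 0,"ay": 0,"az": 0,"grip": -1},
  {"tx": -0.7,"ty": 0,"tz": 0,"ax": 0,"ay": 0,"az": 0,"grip": -1},
  {"tx": -0.7,"ty": 0.03,"tz": 0,"ax": 0,"ay": 0,"az": 0,"grip": -1},
  {"tx": -0.7,"ty": 0.08,"tz": 0,"ax": 0,"ay": 0,"az": 0,"grip": -1},
  {"tx": -0.7,"ty": 0.12,"tz": 0,"ax": 0,"ay": 0,"az": 0,"grip": -1},
  {"tx": -0.7,"ty": 0.14,"tz": 0,"ax": 0,"ay": 0,"az": 0,"grip": -1},
])

```text
time: 5.65
eef_pos: [0.5597, 0.0392, 0.0852]
orientation: [2.222, 2.216, 0.006]
wrist_force: [-0.9, 1.8, 21.1]
width: 0.0002
```

```bash
python3 look.py w4
```

```text
5.65 [0.56  0.039 0.085] [2.222 2.216 0.006] [-0.939  1.76  21.088]
[0.492 0.04  0.247]
nut_top [257.8 225.5] 0.76 [0.559 0.04  0.076]
knob_top [230.5 146.6] 0.95 [0.506 0.027 0.106]
next_hole [177.8 252.4] 0.94 [ 0.592 -0.021  0.048]
```

View pics/w4.png

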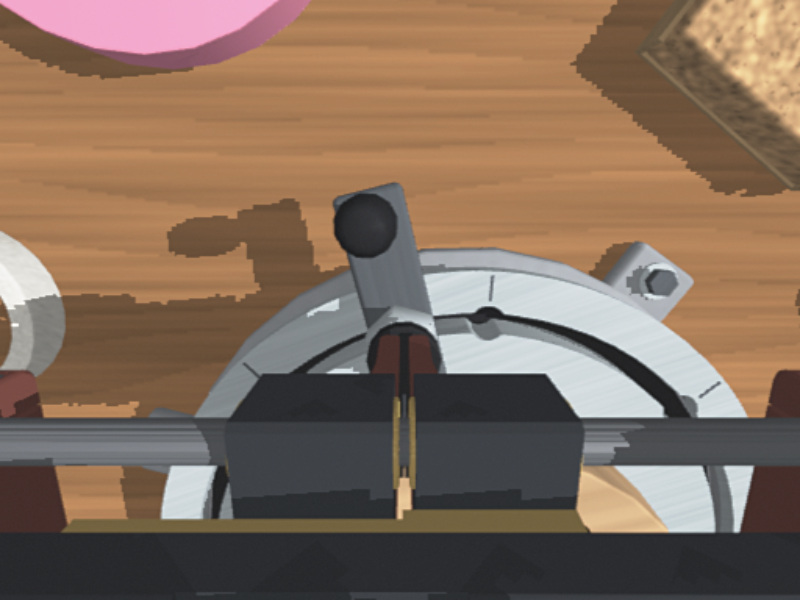

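The table is turning with the press: the knob has swung to (366,225), which is about 0.30 rad, and the fingers are still centred on the button. I drag on to about 0.55 rad and then lift off.

Call:
play_rows([
  {"tx": -0.68,"ty": 0.17,"tz": 0,"ax": 0,"ay": 0,"az": 0,"grip": -1},
  {"tx": -0.67,"ty": 0.21,"tz": 0,"ax": 0,"ay": 0,"az": 0,"grip": -1},
  {"tx": -0.65,"ty": 0.24,"tz": 0,"ax": 0,"ay": 0,"az": 0,"grip": -1},
  {"tx": -0.65,"ty": 0.28,"tz": 0,"ax": 0,"ay": 0,"az": 0,"grip": -1},
  {"tx": -0.64,"ty": 0.31,"tz": 0,"ax": 0,"ay": 0,"az": 0,"grip": -1},
  {"tx": 0,"ty": 0,"tz": 0,"ax": 0,"ay": 0,"az": 0,"grip": -1},
  {"tx": 0,"ty": 0,"tz": -2,"ax": 0,"ay": 0,"az": 0,"grip": -1},
  {"tx": 0,"ty": 0,"tz": -2,"ax": 0,"ay": 0,"az": 0,"grip": -1},
])

```text
time: 6.8
eef_pos: [0.5688, 0.006, 0.1225]
orientation: [-2.224, -2.217, 0.002]
wrist_force: [0.2, -0.6, -0.3]
width: 0.0003
```

```bash
python3 look.py w5
```

```text
6.8 [0.569 0.006 0.122] [-2.224 -2.217  0.002] [ 0.18  -0.567 -0.311]
[0.502 0.007 0.285]
button_top [256.1 217.9] 0.97 [0.569 0.005 0.097]
nut_top [262.2 210.9] 0.75 [0.571 0.01  0.076]
knob_top [222.4 153.5] 0.61 [ 0.523 -0.015  0.106]
next_hole [227.8 223.5] 0.58 [ 0.592 -0.02   0.048]
```

View pics/w5.png

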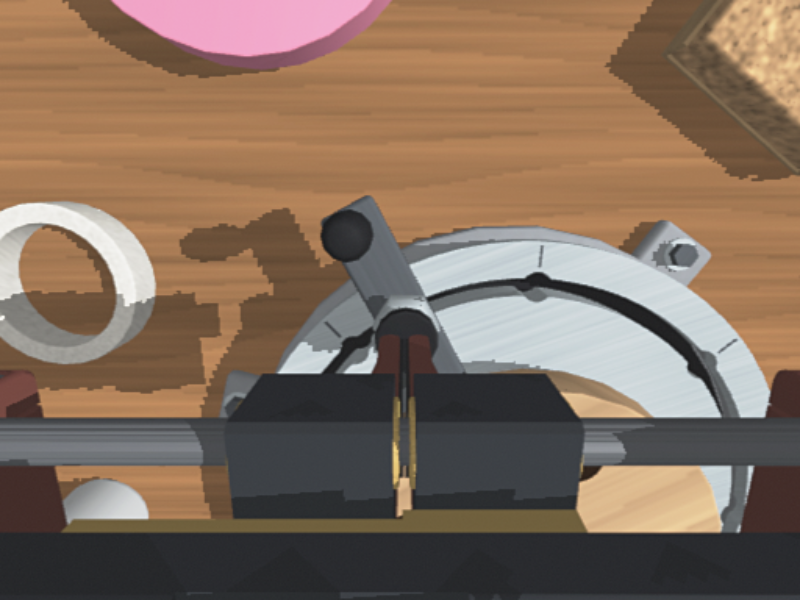

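The button is at (407,333), still about 0.53 rad on, with the plunger riding under the plate. The next hole shows at (356,343). I go to the clockwise side of the nut, turn the tool square to the push direction and lower.

Call:
play_rows([
  {"tx": 2,"ty": -1.2,"tz": 0,"ax": 0,"ay": 0,"az": 0,"grip": -1},
  {"tx": 1.95,"ty": -1.2,"tz": 0,"ax": 0,"ay": 0,"az": 0,"grip": -1},
  {"tx": 0,"ty": 0,"tz": 0,"ax": 0,"ay": 0,"az": -0.148,"grip": -1},
  {"tx": 0,"ty": 0,"tz": 0,"ax": 0,"ay": 0,"az": -0.148,"grip": -1},
  {"tx": 0,"ty": 0,"tz": 0,"ax": 0,"ay": 0,"az": -0.148,"grip": -1},
  {"tx": 0,"ty": 0,"tz": 0,"ax": 0,"ay": 0,"az": -0.148,"grip": -1},
  {"tx": 0,"ty": 0,"tz": 0,"ax": 0,"ay": 0,"az": 0,"grip": -1},
])

```text
time: 7.85
eef_pos: [0.5447, 0.0456, 0.1217]
orientation: [-1.478, -2.77, 0.001]
wrist_force: [-0.6, -0.5, 1.1]
width: 0.0005
```

Call:
play_rows([
  {"tx": 0,"ty": 0,"tz": 3,"ax": 0,"ay": 0,"az": 0,"grip": -1},
  {"tx": 0,"ty": 0,"tz": 2.6,"ax": 0,"ay": 0,"az": 0,"grip": -1},
  {"tx": 0,"ty": 0,"tz": 0,"ax": 0,"ay": 0,"az": 0,"grip": -1},
])

```text
time: 8.15
eef_pos: [0.5422, 0.0457, 0.0634]
orientation: [-1.483, -2.762, 0.005]
wrist_force: [-0.2, -0.9, 0.5]
width: 0.0007
```

```bash
python3 look.py w6; python3 -c "
from h import *
o=robot.observe();R=rot(o['orientation']);print(R)
g=np.array([.5915,-.0215,.066]); print('hole in tool', R.T@(g-o['eef_pos']))"
```

```text
8.15 [0.542 0.046 0.063] [-1.483 -2.762  0.005] [-0.211 -0.879  0.543]
[0.487 0.009 0.226]
button_top [161.7 260.2] 0.85 [0.57  0.007 0.097]
nut_top [174.2 244. ] 0.62 [0.57  0.008 0.076]
nut_top [130.8 227.1] 0.26 [ 0.575 -0.017  0.076]
knob_top [154.8 154.8] 0.62 [ 0.523 -0.018  0.106]
next_hole [129.6 228.7] 0.98 [ 0.593 -0.022  0.048]
[[-0.555  0.832  0.002]
 [ 0.832  0.555 -0.   ]
 [-0.001  0.002 -1.   ]]
hole in tool [-0.081  0.     0.002]
```

View pics/w6.png

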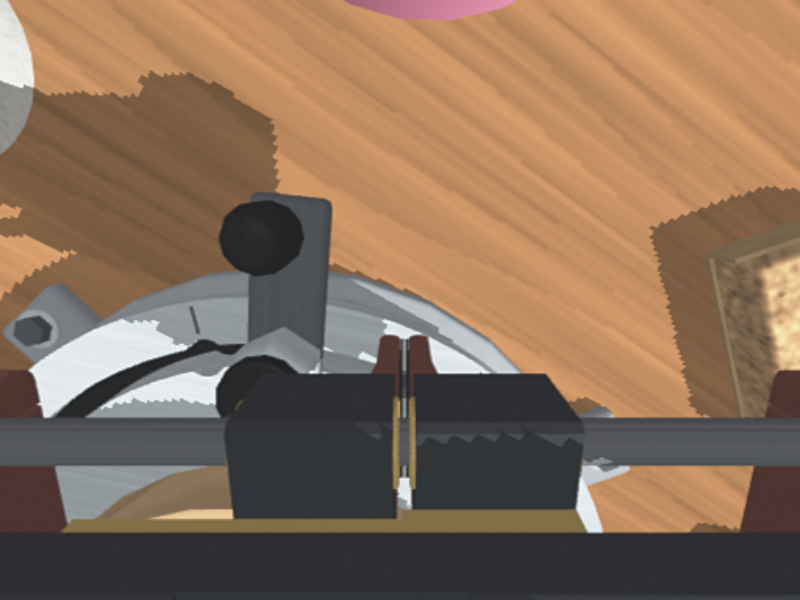

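The fingers are in place beside the nut, about 45 mm clockwise of it, and the hole lies 81 mm ahead along -x of the tool. I expect contact after about 16 mm and locking at about 52 mm.

Call:
play_rows([
  {"tx": -1.0,"ty": 0,"tz": -0.1,"ax": 0,"ay": 0,"az": 0,"grip": -1},
  {"tx": -0.5,"ty": 0,"tz": -0.1,"ax": 0,"ay": 0,"az": 0,"grip": -1},
  {"tx": -0.4,"ty": 0,"tz": 0,"ax": 0,"ay": 0,"az": 0,"grip": -1},
  {"tx": -0.4,"ty": 0,"tz": 0,"ax": 0,"ay": 0,"az": 0,"grip": -1},
  {"tx": -0.4,"ty": 0,"tz": 0,"ax": 0,"ay": 0,"az": 0,"grip": -1},
  {"tx": -0.4,"ty": 0,"tz": 0,"ax": 0,"ay": 0,"az": 0,"grip": -1},
  {"tx": -0.4,"ty": 0,"tz": 0,"ax": 0,"ay": 0,"az": 0,"grip": -1},
  {"tx": -0.4,"ty": 0,"tz": 0,"ax": 0,"ay": 0,"az": 0,"grip": -1},
])

```text
time: 9.3
eef_pos: [0.5647, 0.0138, 0.0683]
orientation: [-1.479, -2.766, 0.002]
wrist_force: [-4.6, 3.4, 4.4]
width: 0.0004
```

```bash
cat > t.py <<'E'
from h import *
o=robot.observe();R=rot(o['orientation']);c=camera_info("wrist")
print(o["time"],o["eef_pos"],'F tool',R.T@o["wrist_force"],'hole in tool', R.T@(np.array([.5915,-.0215,.066])-o['eef_pos']))
read_camera("wrist")
for k,z in dict(button_top=.094,knob_top=.106).items():
    for s in spot_point("wrist",k)[:1]:
        p=atz("wrist",s["uv"],z,c);print(k,round(s["score"],2),p,'deg',np.degrees(np.arctan2(p[1]-.0707,p[0]-.6965))%360)
E
python3 t.py
```

```text
9.3 [0.565 0.014 0.068] F tool [ 5.363 -1.935 -4.392] hole in tool [-0.044  0.003  0.002]
button_top 0.8 [ 0.579 -0.006  0.094] deg 212.99547124592735
knob_top 0.67 [ 0.534 -0.036  0.106] deg 213.30118898664244
```

Pushing at about 5 N. The arm is now at about 213.2° and locks at about 221.3°, so roughly 20 mm remain.

Call:
play_rows([
  {"tx": -0.3,"ty": 0,"tz": 0,"ax": 0,"ay": 0,"az": 0,"grip": -1},
  {"tx": -0.3,"ty": 0,"tz": 0,"ax": 0,"ay": 0,"az": 0,"grip": -1},
  {"tx": -0.3,"ty": 0,"tz": 0,"ax": 0,"ay": 0,"az": 0,"grip": -1},
  {"tx": -0.3,"ty": 0,"tz": 0,"ax": 0,"ay": 0,"az": 0,"grip": -1},
  {"tx": -0.15,"ty": 0,"tz": 0,"ax": 0,"ay": 0,"az": 0,"grip": -1},
  {"tx": -0.15,"ty": 0,"tz": 0,"ax": 0,"ay": 0,"az": 0,"grip": -1},
])

```text
time: 10.05
eef_pos: [0.5731, 0.0011, 0.068]
orientation: [-1.479, -2.767, 0.002]
wrist_force: [-6.3, 2.0, 2.5]
width: 0.0005
```

```bash
python3 t.py
```

```text
10.05 [0.573 0.001 0.068] F tool [ 5.134 -4.111 -2.518] hole in tool [-0.029  0.003  0.002]
button_top 0.87 [ 0.588 -0.018  0.094] deg 219.26440014340977
knob_top 0.93 [ 0.546 -0.053  0.106] deg 219.45924201617095
```

Call:
play_rows([
  {"tx": -0.15,"ty": 0,"tz": 0,"ax": 0,"ay": 0,"az": 0,"grip": -1},
  {"tx": -0.1,"ty": 0,"tz": 0,"ax": 0,"ay": 0,"az": 0,"grip": -1},
])

```text
time: 10.4
eef_pos: [0.5746, -0.0009, 0.068]
orientation: [-1.479, -2.767, 0.002]
wrist_force: [-5.9, 3.6, 1.8]
width: 0.0006
```

Call:
play_rows([
  {"tx": -0.1,"ty": 0,"tz": 0,"ax": 0,"ay": 0,"az": 0,"grip": -1},
])

```text
time: 10.5
eef_pos: [0.5756, -0.0019, 0.0681]
orientation: [-1.479, -2.768, 0.002]
wrist_force: [-1.8, 1.2, -0.1]
width: 0.0003
```

Call:
play_rows([
  {"tx": -0.1,"ty": 0,"tz": 0,"ax": 0,"ay": 0,"az": 0,"grip": -1},
])

```text
time: 10.6
eef_pos: [0.5775, -0.0031, 0.0683]
orientation: [-1.48, -2.77, 0.001]
wrist_force: [-1.6, 0.7, -0.7]
width: 0.0005
```

```bash
python3 t.py
```

```text
10.6 [ 0.577 -0.003  0.068] F tool [ 1.429 -0.956  0.729] hole in tool [-0.023  0.001  0.002]
knob_top 0.79 [ 0.551 -0.06   0.106] deg 221.8736656738317
```

Call:
play_rows([
  {"tx": -0.1,"ty": 0,"tz": 0,"ax": 0,"ay": 0,"az": 0,"grip": -1},
  {"tx": 0,"ty": 0,"tz": 0,"ax": 0,"ay": 0,"az": 0,"grip": -1},
])

```text
time: 10.95
eef_pos: [0.5784, -0.0036, 0.0685]
orientation: [-1.481, -2.77, -0.0]
wrist_force: [-1.8, 2.7, -1.3]
width: 0.0007
```

```bash
python3 t.py
```

```text
10.95 [ 0.578 -0.004  0.069] F tool [3.27  0.031 1.283] hole in tool [-0.022  0.001  0.003]
knob_top 0.89 [ 0.553 -0.058  0.106] deg 221.9225230215527
```

Call:
play_rows([
  {"tx": -0.1,"ty": 0,"tz": 0,"ax": 0,"ay": 0,"az": 0,"grip": -1},
  {"tx": 0,"ty": 0,"tz": 0,"ax": 0,"ay": 0,"az": 0,"grip": -1},
])

```text
time: 11.3
eef_pos: [0.5785, -0.0038, 0.0685]
orientation: [-1.48, -2.769, -0.001]
wrist_force: [-3.6, 6.5, -0.7]
width: 0.0004
```

```bash
python3 t.py
```

```text
11.3 [ 0.578 -0.004  0.069] F tool [7.436 0.617 0.677] hole in tool [-0.022  0.001  0.003]
knob_top 0.63 [ 0.553 -0.06   0.106] deg 222.23907492102546
```

The TCP stopped while the force rose from 3.3 to 7.4 N, so the table is locked. I back off, lift and check.

Call:
play_rows([
  {"tx": 1.5,"ty": 0,"tz": 0,"ax": 0,"ay": 0,"az": 0,"grip": -1},
  {"tx": 1.5,"ty": 0,"tz": 0,"ax": 0,"ay": 0,"az": 0,"grip": -1},
  {"tx": 0,"ty": 0,"tz": -4,"ax": 0,"ay": 0,"az": 0,"grip": -1},
  {"tx": 0,"ty": 0,"tz": -4,"ax": 0,"ay": 0,"az": 0,"grip": -1},
  {"tx": 0,"ty": 0,"tz": -4,"ax": 0,"ay": 0,"az": 0,"grip": -1},
  {"tx": -1.5,"ty": 2,"tz": -3,"ax": 0,"ay": 0,"az": 0,"grip": -1},
  {"tx": -1.5,"ty": 2,"tz": 0,"ax": 0,"ay": 0,"az": 0,"grip": -1},
  {"tx": 0,"ty": 0,"tz": 0,"ax": 0,"ay": 0,"az": 0,"grip": -1},
])

```text
time: 12.25
eef_pos: [0.6159, 0.0177, 0.2206]
orientation: [1.477, 2.765, 0.003]
wrist_force: [-0.2, 0.5, -0.2]
width: 0.0004
```

```bash
python3 look.py w7; python3 - <<'E'
from h import *
# plunger height: triangulate button wrist+scene/top; and seat from top/scene
cw=camera_info("wrist");read_camera("wrist");R={}
for k in("button_top","knob_top"):
    R[k]=[ray("wrist",spot_point("wrist",k)[0]["uv"],cw)] if spot_point("wrist",k) else []
for n in("scene","top"):
    im=read_camera(n);cv2.imwrite(f"pics/{n}1.png",im[:,:,::-1])
    for k in R:
        for s in spot_point(n,k)[:2]: print(n,k,s["score"],atz(n,s["uv"],.097 if k[0]=="b" else .106))
    for s in spot_point(n,"seat_mid"): print(n,"seat",s["score"],atz(n,s["uv"],.078))
E
```

```text
12.25 [0.616 0.018 0.221] [1.477 2.765 0.003] [-0.208  0.455 -0.202]
[ 0.559 -0.019  0.382]
button_top [238.8 146.2] 0.94 [ 0.594 -0.02   0.097]
button_top [225.5  86.5] 0.28 [ 0.554 -0.061  0.097]
nut_top [242.5 139. ] 0.82 [ 0.588 -0.021  0.076]
knob_top [226.1  83.4] 0.62 [ 0.552 -0.06   0.106]
pivot [225.6  83.9] 0.67 [ 0.551 -0.069  0.048]
next_hole [243.3 138.4] 0.65 [ 0.59  -0.021  0.048]
scene button_top 0.48 [ 0.59  -0.017  0.097]
scene knob_top 0.78 [ 0.553 -0.055  0.106]
scene seat 0.88 [ 0.748 -0.386  0.078]
scene seat 0.87 [ 0.384 -0.098  0.078]
scene seat 0.86 [0.691 0.078 0.078]
scene seat 0.72 [0.574 0.296 0.078]
top knob_top 0.6 [ 0.552 -0.06   0.106]
top knob_top 0.15 [ 0.592 -0.032  0.106]
top seat 0.98 [0.7   0.068 0.078]
top seat 0.74 [ 0.713 -0.367  0.078]
top seat 0.64 [ 0.331 -0.069  0.078]
```

View pics/w7.png

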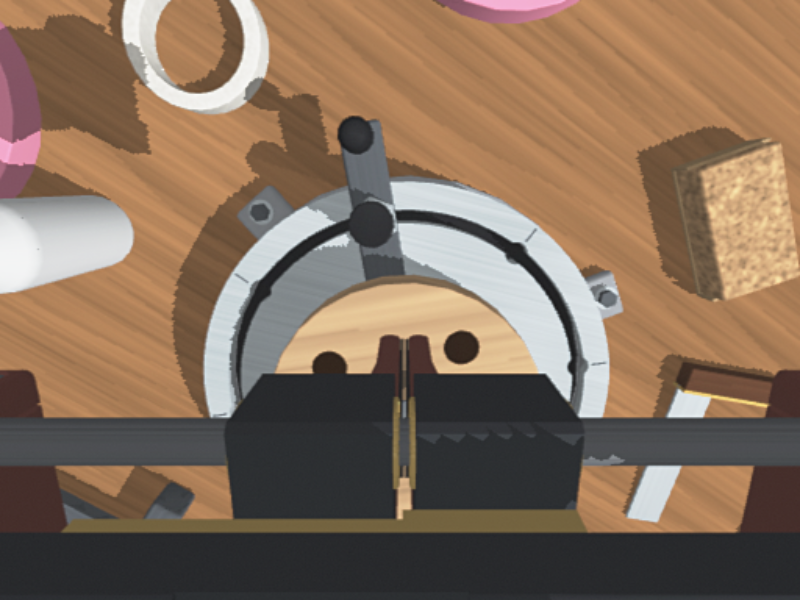

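The arm lies over the next hole, with the button at (372,223), and the seat is still centred. To confirm the plunger is up (button top at 97 mm rather than 91), I touch the button lightly from above.

Call:
play_rows([
  {"tx": -0.97,"ty": -2.05,"tz": 0,"ax": 0,"ay": 0,"az": 0,"grip": -1},
  {"tx": -0.97,"ty": -2.05,"tz": 0,"ax": 0,"ay": 0,"az": 0,"grip": -1},
  {"tx": 0,"ty": 0,"tz": 4,"ax": 0,"ay": 0,"az": 0,"grip": -1},
  {"tx": 0,"ty": 0,"tz": 4,"ax": 0,"ay": 0,"az": 0,"grip": -1},
  {"tx": 0,"ty": 0,"tz": 3.2,"ax": 0,"ay": 0,"az": 0,"grip": -1},
  {"tx": 0,"ty": 0,"tz": 0.8,"ax": 0,"ay": 0,"az": 0,"grip": -1},
  {"tx": 0,"ty": 0,"tz": 0.4,"ax": 0,"ay": 0,"az": 0,"grip": -1},
  {"tx": 0,"ty": 0,"tz": 0,"ax": 0,"ay": 0,"az": 0,"grip": -1},
])

```text
time: 14.05
eef_pos: [0.5887, -0.0213, 0.0954]
orientation: [-1.48, -2.77, 0.001]
wrist_force: [-2.3, 0.1, 3.7]
width: 0.0004
```

3.7 N at z = 0.0954: contact there means the plunger is up, since at 0.091 it would still be free. I retreat straight up and hand in.

Call:
play_rows([
  {"tx": 0,"ty": 0,"tz": -2,"ax": 0,"ay": 0,"az": 0,"grip": -1},
  {"tx": 0,"ty": 0,"tz": -4,"ax": 0,"ay": 0,"az": 0,"grip": -1},
  {"tx": 0,"ty": 0,"tz": -4,"ax": 0,"ay": 0,"az": 0,"grip": -1},
  {"tx": 0,"ty": 0,"tz": 0,"ax": 0,"ay": 0,"az": 0,"grip": -1},
  {"tx": 0,"ty": 0,"tz": 0,"ax": 0,"ay": 0,"az": 0,"grip": -1},
])

```text
time: 14.55
eef_pos: [0.5911, -0.0216, 0.1975]
orientation: [1.478, 2.765, 0.003]
wrist_force: [0.3, 0.0, -0.6]
width: 0.0003
```

```bash
python3 t.py; python3 -c "
from h import *
print(robot.hand_in())"
```

```text
14.55 [ 0.591 -0.022  0.198] F tool [-0.113  0.223  0.552] hole in tool [ 0.    -0.     0.132]
button_top 0.83 [ 0.596 -0.022  0.094] deg 222.47705586193544
knob_top 0.58 [ 0.554 -0.06   0.106] deg 222.3546557839616
the job is handed in; nothing more can be done
None
```

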